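# Fit the plate-rack peg and prove it by a tug

### The arm

A 6-joint arm with a two-finger parallel gripper is mounted at the origin on a cart in front of the work surface, level with it; the furniture and walls round the work are solid. World frame = base frame: x ahead of the robot, y to its left, z up, the work surface at z = 0. Lengths are in m, angles in rad, forces in N, time in s.
With the tool pointing down it reaches from about 0.225 to 0.875 m from the base axis. Payload 3.4 kg.
Tool frame: the origin (TCP) lies at the very end of the fingers, on their centre line; the grasp point (between the pads) lies 19 mm behind it; z points along the fingers, y is the line along which they close (so a half turn about z gives the same grasp; the last joint's range is limited). The gripper opens to 85 mm and grips with 20 to 120 N. Pads are 22 mm wide; open, the fingers measure 114 mm over their backs; the gripper's body (76 mm by 85 mm) begins 54 mm behind the grasp point. The pads swing forward as they close: fully open they stand 13 mm farther back than shut.
Start: joints at [1.066, 0.276, 1.505, -0, 1.361, -0.121], TCP at [0.215, 0.533, 0.231] pointing down, gripper open.
Joint ranges: [-2.89, 2.89], [-0.75, 2.08], [0.22, 2.7], [-1.18, 4.32], [0.11, 2.71], [-2.7, 2.7]. Speed limits (rad/s): [2.57, 2.57, 3.14, 3.14, 3.14, 3.14].

### API

Orientations are given as a unit quaternion [w, x, y, z].
In Python, from rig import readout, vision, manip gives the robot as it stands.
- The arm moves only by the shell command python3 -m handwheel 'ROWS' [FORCE]. ROWS is JSON, a list of rows, each a list of 3 entries, a list of its own where there are three numbers: the shift along the tool's x, y, z in mm, then the turn, a rotation vector about the tool's x, y, z in units of 6 degrees (1.0 is 6 degrees), then the closure, from -1 (fully open) to 1 (shut), so that 0 is half open. A call has 1 to 20 rows; each row shifts and turns the commanded pose from where the row before left it, along the tool's axes as they then stand; what a row does not reach is not made up. A row lasts 1/8 s, in which the tool goes at most 62.5 mm and 10.7 degrees, less where a joint would pass 70% of its speed; a pose out of reach is approached as far as the arm can. A call is refused whole if a number of a shift passes 62.5 or a number of a turn 1, either way. A call with a gripper value outside its range is refused whole. The fingers move at their own pace and stop on an object; FORCE is the grip in N (left out, the last holds). Time passes only in rows, so rows that do not move let the fingers close. It gives the time, the measured TCP pose, the force, the opening and the grip force at its end, in the units of the state.
- readout.get_state(): the state, without advancing time (a new reading comes with each control period).
- vision.get_image(name): name is "side" or "top" or "wrist"; returns the picture (420x560x3 uint8, blue, green, red); there is no depth.
- vision.camera_params(name): a dict with "intrinsics" (3x3 intrinsics, pixels), "rvec" (rotation vector, rad) and "tvec" (3), from world to camera coordinates, as OpenCV has them; the wrist camera has in their place "hand_eye" (4x4, takes a point from camera to tool coordinates, whose origin is the TCP and whose axes are the flange's). Camera axes: x right, y down, z forward; pixel columns grow to the right and rows downward; lengths in m; the calibration is good to about 2 mm. A picture is of the moment at which its call begins: read the wrist's pose just before it. camera_params takes no time and is no camera call.
- manip.sign_off(): hands the job in; it is judged then, once.
The state is a dict: "clock": time; "qpos": joint angles; "qd": joint speeds; "effort": joint torques, N m; "position": TCP position; "ee_rot": TCP orientation; "contact_force": force on the tool from outside, world axes, zero at the start; "moment": the same for the moment, N m; "width": finger opening in m; "gripper_force": force on a finger pad.
Only numpy, scipy, OpenCV 4.12 (cv2) and the standard library are available. Lean on these libraries where they do the work, as an engineer would, in place of code of your own. Each camera call takes 0.05 s, during which the arm holds its last target. There are 200 camera calls.

### The job

Take the spare peg from its stand and press it fully home, collar down and without ramming it, in a socket of the plate rack; one of the two sockets has a worn catch, so test the fit by pulling the peg straight up with a steady 10 N or so (never over 20 N) for about a second. If it comes out, fit and test it in the other socket in the same way. Leave the tested peg standing upright in its socket, let go, and do not disturb the things around.

Things in the scene. Friction and masses are not known exactly. Their poses are not given: they have to be found in the camera images.
- peg_grip (a point): Centre of the round wooden handle (20 mm diameter, 80 mm long) of the loose spare peg, the one part to handle. z points up the peg. Below the handle are a 28 mm collar and a steel shank. This point lies 44 mm above the collar's underside, 78 mm above the shank's tip, 40 mm below the top. At the start the peg stands upright and loose in the stand's hole.
- stand: Dark wooden block 56 x 56 mm, 42 mm high, fixed, with a 20 mm hole from above, in which the spare peg waits. Origin at the centre of its underside.
- rack: Light wooden plate rack, fixed: 320 mm long (its y), 114 mm deep, 44 mm high. Four fixed pegs of 18 mm diameter rise to 122 mm along its back, 56 mm behind (+x of) the line of the sockets, at y = -120, -40, 40, 120 mm. Origin on the underside, midway between the two sockets; x points to the fixed pegs.
- peg: The spare peg as a body, about 80 g, origin at the shank's tip, z up the peg. Collar 4 mm thick; shank 34 mm long, 16 mm diameter, tapered to 9 mm over its last 8 mm, with a ring groove (11 mm diameter) 12 to 22 mm above its tip.
- socket_a_mouth (a point): Centre of the mouth of one of the rack's two sockets, level with the top of its rubber washer, 80 mm to either side of the rack's middle, 48 mm above the worktop; z up. They look alike; which is left varies. The hole, 18 mm diameter, 40 mm deep from here, takes the shank until the collar sits on the washer (peg_grip then 44 mm above this point). One of the two, left or right, has a worn catch; only feel tells which.
- socket_a: Fixed light wooden block 60 x 60 x 46 mm with a rubber washer (33 mm, yields 1 mm per 6 N) at socket_a_mouth; origin under its centre. Two spring latches in the hole snap into the shank's groove. A sound catch yields to a push of about 10 N, then lets the peg rise only about 2 mm and holds firmly. A worn catch scarcely grips: the peg comes out at under 5 N.
- socket_b_mouth (a point): Centre of the mouth of one of the rack's two sockets, level with the top of its rubber washer, 80 mm to either side of the rack's middle, 48 mm above the worktop; z up. They look alike; which is left varies. The hole, 18 mm diameter, 40 mm deep from here, takes the shank until the collar sits on the washer (peg_grip then 44 mm above this point). One of the two, left or right, has a worn catch; only feel tells which.
- socket_b: Fixed light wooden block 60 x 60 x 46 mm with a rubber washer (33 mm, yields 1 mm per 6 N) at socket_b_mouth; origin under its centre. Two spring latches in the hole snap into the shank's groove. A sound catch yields to a push of about 10 N, then lets the peg rise only about 2 mm and holds firmly. A worn catch scarcely grips: the peg comes out at under 5 N.
- salt: Salt shaker, 44 mm diameter, 90 mm high, upright; bystander, loose, to be left alone. Origin at the centre of its underside.
- tin: Small food tin, 58 mm diameter, 72 mm high; bystander, loose, to be left alone. Origin at the centre of its underside.
- spoon: Metal teaspoon, 137 mm long, lying flat; bystander, loose, to be left alone. Origin at the centre of its underside.
Not all that is in view belongs to the job. What is shaped like the socket_a but purple is not meant.

How it is judged:
On the way, in this order (a step that is already met when the one before it is completed fails the run):
1. the peg is pressed fully home in one of the sockets (((horizontal distance between peg_grip and socket_a_mouth below 0.006 m and z of peg_grip in the frame of socket_a_mouth between 0.039 and 0.0455 m) or (horizontal distance between peg_grip and socket_b_mouth below 0.006 m and z of peg_grip in the frame of socket_b_mouth between 0.039 and 0.0455 m))), for 0.1 s.
2. the peg, in its socket and lifted against the catch, is pulled with 7 N or more for 0.4 s (((horizontal distance between peg_grip and socket_a_mouth below 0.006 m and z of peg_grip in the frame of socket_a_mouth between 0.045 and 0.049 m and contact force between peg and socket_a above 7 N) or (horizontal distance between peg_grip and socket_b_mouth below 0.006 m and z of peg_grip in the frame of socket_b_mouth between 0.045 and 0.049 m and contact force between peg and socket_b above 7 N))), for 0.4 s.
At the end, for the whole second after the job is handed in: The peg stands upright (within 0.12 rad), at rest and released in a socket of the rack, its collar not more than 4 mm above the socket's washer (the catch's play) (((horizontal distance between peg_grip and socket_a_mouth below 0.006 m and z of peg_grip in the frame of socket_a_mouth between 0.039 and 0.048 m) or (horizontal distance between peg_grip and socket_b_mouth below 0.006 m and z of peg_grip in the frame of socket_b_mouth between 0.039 and 0.048 m)) and angle between peg's own z axis and vertical below 0.12 rad and linear speed of peg below 0.02 m/s); the robot touches nothing.
It fails at once if the peg is pulled up against a catch with more than 25 N ((horizontal distance between peg_grip and socket_a_mouth below 0.006 m and z of peg_grip in the frame of socket_a_mouth between 0.045 and 0.074 m and contact force between peg and socket_a above 25 N) or (horizontal distance between peg_grip and socket_b_mouth below 0.006 m and z of peg_grip in the frame of socket_b_mouth between 0.045 and 0.074 m and contact force between peg and socket_b above 25 N)).
It fails at once if the peg is rammed against a socket with more than 40 N (contact force between peg and socket_a above 40 N or contact force between peg and socket_b above 40 N).
It fails at once if a bystander (salt shaker, tin or teaspoon) is moved by more than 30 mm (distance of any of salt, tin, spoon from where it was at the start of the episode above 0.03 m).
It also fails if it takes over 69 s, if anything falls off the work surface, if the arm or the gripper's body presses on something with over 40 N, if the wrist force passes 120 N, or if a joint passes its speed limit or range.

## Working session

There is one attempt and no reset: what is moved stays moved. The work goes in short steps, Python scripts to look and compute and a shell command to move; the robot and the scene stay as the last step left them, time stands still between calls to the robot, and variables do not carry over. Pictures are saved under pics/ and viewed, at most 10 in all, crops included, and the job is handed in when it is done.

```bash
mkdir -p pics
python3 - <<'E'
from rig import readout, vision
import cv2,json
s=readout.get_state(); print(s)
for n in ("side","top","wrist"):
    im=vision.get_image(n); cv2.imwrite(f"pics/{n}0.png",im); p=vision.camera_params(n); print(n,{k:(v.tolist() if hasattr(v,'tolist') else v) for k,v in p.items()})
E
```

```text
{'clock': 0.0, 'qpos': array([ 1.06600729e+00,  2.76565624e-01,  1.50617164e+00,  4.59960814e-06,
        1.36068812e+00, -1.21004584e-01]), 'qd': array([-5.74943801e-05,  3.72582217e-04, -1.38537898e-03,  1.46822902e-03,
        6.39141138e-04, -7.02686463e-04]), 'effort': array([-1.56273627e-04, -4.16792500e+01, -2.45808792e+01, -1.09034270e-04,
        1.13103987e-02,  1.38629571e-05]), 'position': array([0.21503822, 0.53268693, 0.23044112]), 'ee_rot': array([-2.84212207e-04,  1.90717123e-01,  9.81644610e-01, -8.71181727e-04]), 'contact_force': array([-0.16121842, -1.27544914, -0.86892737]), 'moment': array([-0.0109664 ,  0.02361152,  0.04995801]), 'gripper_force': 0.0, 'width': 0.08551949883267197}
side {'intrinsics': [[522.7902842603008, 0.0, 274.0839591869996], [0.0, 522.7902842603008, 207.11204147226948], [0.0, 0.0, 1.0]], 'rvec': [1.9560477859658396, 0.010357068060090402, -0.014103692885915701], 'tvec': [-0.4985960077754936, 0.07317736035943317, 1.5780116449277382]}
top {'intrinsics': [[421.7662078995972, 0.0, 280.87187263416445], [0.0, 421.7662078995972, 206.13347898587776], [0.0, 0.0, 1.0]], 'rvec': [2.166354437445166, -2.157044229863135, 0.0945856408124512], 'tvec': [0.0027203744057339063, 0.5227911116808105, 1.1591264187988228]}
wrist {'intrinsics': [[326.5342838219818, 0.0, 277.41918293796886], [0.0, 326.5342838219818, 208.8895060614328], [0.0, 0.0, 1.0]], 'hand_eye': [[-0.0009688117457745039, -0.9476291521768793, -0.31937133770632725, 0.08112880576236951], [0.9999995190683079, -0.0009667900543466623, -0.00016486401280390838, -0.001151772253974781], [-0.0001525350882600569, -0.31937134383272153, 0.9476296330695485, -0.14247090498233675], [0.0, 0.0, 0.0, 1.0]]}
```

View pics/top0.png

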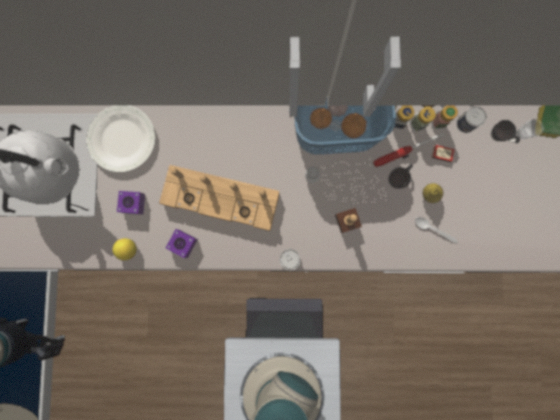

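View pics/side0.png

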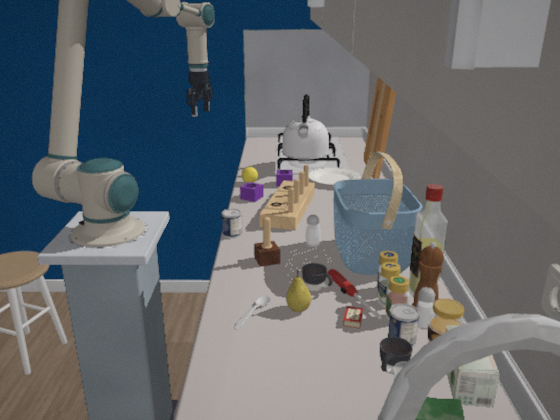

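Top view: the rack has sockets near (189,198) and (245,211), and the spare peg in its dark stand is near (348,219). The tin is at (290,260), the salt at (312,173) and the purple decoys at (130,202) and (181,243). The side view shows the same layout: stand (267,253), rack (290,203).

```bash
cat > h.py <<'E'
import numpy as np,cv2
from rig import readout,vision
from scipy.spatial.transform import Rotation as R
def cam(n,s=None):
    p=vision.camera_params(n);K=np.array(p['intrinsics'])
    if n=='wrist':
        q=s['ee_rot'];T=np.eye(4);T[:3,:3]=R.from_quat([q[1],q[2],q[3],q[0]]).as_matrix();T[:3,3]=s['position']
        M=T@np.array(p['hand_eye']);return K,M[:3,:3],M[:3,3]
    Rm=cv2.Rodrigues(np.array(p['rvec']))[0];return K,Rm.T,-Rm.T@np.array(p['tvec'])
def ray(n,px,s=None):
    K,Rm,c=cam(n,s);d=Rm@np.linalg.inv(K)@[px[0],px[1],1];return c,d/np.linalg.norm(d)
def onz(n,px,z,s=None):
    c,d=ray(n,px,s);return c+d*(z-c[2])/d[2]
def proj(n,P,s=None):
    K,Rm,c=cam(n,s);v=K@(Rm.T@(np.array(P)-c));return v[:2]/v[2]
E
python3 - <<'E'
from h import *
t=cv2.imread('pics/top0.png');sd=cv2.imread('pics/side0.png')
a=cv2.resize(t[150:280,150:380],None,fx=3.4,fy=3.4,interpolation=cv2.INTER_CUBIC)
b=cv2.resize(sd[175:275,220:340],(180,150))
cv2.imwrite('pics/c0.png',a)
print('cam',cam('top')[2],cam('side')[2])
for n,px in (('sockL',(189,198)),('sockR',(245,211))): print(n,onz('top',px,.048))
print('stand',onz('top',(347,220),.042)); print('tin',onz('top',(290,260),.07),'salt',onz('top',(312,173),.09))
E
```

```text
cam [ 0.40155496 -0.01304198  1.2064309 ] [ 0.52189266 -1.42769658  0.6583192 ]
sockL [0.5423904  0.25981452 0.048     ]
sockR [0.50673722 0.10365451 0.048     ]
stand [ 0.48339036 -0.17798425  0.042     ]
tin [ 0.37368205 -0.02082222  0.07      ] salt [ 0.60584339 -0.07897285  0.09      ]
```

View pics/c0.png

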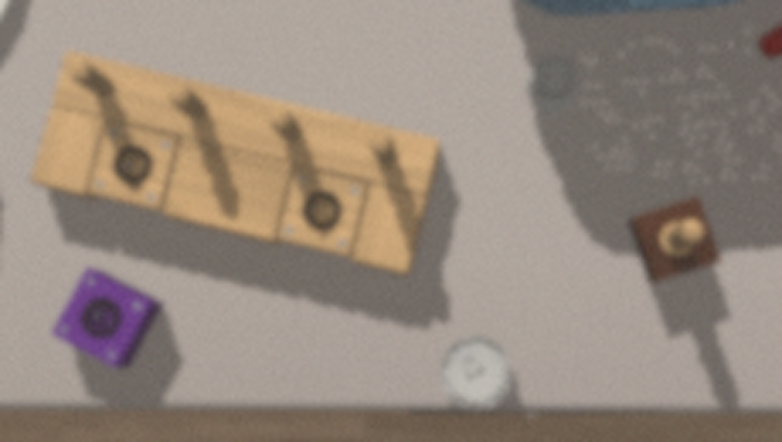

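Crop (3.4x, origin (150,150)): the socket bores are at (132,164) and (322,210), i.e. full-frame (188.8,198.2) and (244.7,211.8). The peg top is at about (690,234), i.e. (353,218.8). Rack yaw is about -12.9°, so I'll turn the tool to close along the rack's y and move over the peg.

```bash
python3 -m handwheel '[[[0,0,0],[0,0,-0.75],-1],[[0,0,0],[0,0,-0.75],-1],[[-28,-42,0],[0,0,0],-1],[[-28,-42,0],[0,0,0],-1],[[-28,-42,0],[0,0,0],-1],[[-28,-42,0],[0,0,0],-1],[[-28,-42,0],[0,0,0],-1],[[-28,-42,0],[0,0,0],-1],[[-28,-42,0],[0,0,0],-1],[[-28,-42,0],[0,0,0],-1],[[-28,-42,0],[0,0,0],-1],[[-28,-42,0],[0,0,0],-1],[[-28,-42,0],[0,0,0],-1],[[-28,-42,0],[0,0,0],-1],[[-28,-42,0],[0,0,0],-1],[[-28,-42,0],[0,0,0],-1],[[-28,-42,0],[0,0,0],-1],[[0,0,0],[0,0,0],-1],[[0,0,0],[0,0,0],-1]]' 40
python3 - <<'E'
from h import *
s=readout.get_state();im=vision.get_image('wrist');cv2.imwrite('pics/w1.png',im)
np.save('s1.npy',s,allow_pickle=True)
print(s['clock'],s['position'],s['ee_rot'],s['contact_force'])
p=onz('top',(353,218.8),.126);print('peg top',p, 'proj',proj('wrist',p,s),proj('side',p))
E
```

```text
clock: 2.52
position: [0.4823, -0.1746, 0.2308]
ee_rot: [-0.001, 0.113, 0.994, 0.001]
contact_force: [-0.6, -0.1, 0.5]
width: 0.0855
gripper_force: 0.0
2.525 [ 0.48234515 -0.17460137  0.23076647] [-7.97548689e-04  1.13398037e-01  9.93549104e-01  6.53004555e-04] [-0.55573009 -0.14680554  0.5472919 ]
peg top [ 0.480628   -0.18145171  0.126     ] proj [270.10053984 206.57168604] [265.91208556 216.71562332]
```

View pics/w1.png

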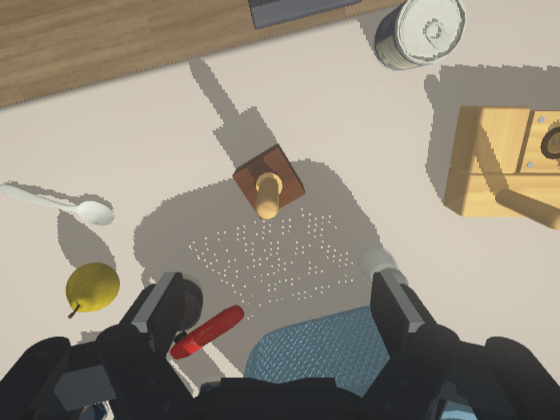

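Wrist view: the peg top centre is near (267,208) and the collar near (269,183) in the dark stand. The tin, salt, spoon and rack are well clear.

Run:
```python
from h import *
s=np.load('s1.npy',allow_pickle=True).item();im=cv2.imread('pics/w1.png')
hsv=cv2.cvtColor(im,cv2.COLOR_BGR2HSV);c=np.zeros(im.shape[:2],np.uint8);c[140:230,225:310]=1
m=(cv2.inRange(hsv,(8,80,110),(25,255,255))*c)
ys,xs=np.nonzero(m);print(xs.min(),xs.max(),ys.min(),ys.max())
for r in range(170,222,4):
    k=xs[ys==r]; print(r,k.min() if len(k) else 0,k.max() if len(k) else 0)
for px,z in (((267,207.5),.126),((269,182),.046)): print(onz('wrist',px,z,s))
Rm=R.from_quat(s['ee_rot'][[1,2,3,0]]).as_matrix()
p=onz('wrist',(267,207.5),.126,s);print('tool delta mm',1000*Rm.T@(p-s['position']),'rotvec err',Rm[:,2])
```

```text
233 304 149 218
170 242 290
174 235 293
178 234 296
182 236 298
186 239 300
190 241 303
194 244 303
198 247 296
202 249 289
206 252 283
210 255 277
214 257 275
218 260 270
[ 0.48082514 -0.18404272  0.126     ]
[ 0.47959574 -0.18402072  0.046     ]
tool delta mm [ -0.82807417  -9.65802577 104.75447271] rotvec err [-0.00143671  0.00147847 -0.99999788]
```

```bash
python3 -m handwheel '[[[-1,-9.5,30],[0,0,0],-1],[[0,0,40],[0,0,0],-1],[[0,0,40],[0,0,0],-1],[[0,0,30],[0,0,0],-1],[[0,0,14],[0,0,0],-1],[[0,0,0],[0,0,0],-1],[[0,0,0],[0,0,0],1],[[0,0,0],[0,0,0],1],[[0,0,0],[0,0,0],1],[[0,0,0],[0,0,0],1],[[0,0,0],[0,0,0],1],[[0,0,0],[0,0,0],1],[[0,0,0],[0,0,0],1],[[0,0,0],[0,0,0],1],[[0,0,0],[0,0,0],1]]' 60
```

```text
clock: 4.45
position: [0.4821, -0.1848, 0.0778]
ee_rot: [0.0, 0.113, 0.994, -0.0]
contact_force: [-0.7, 0.9, 6.2]
width: 0.0188
gripper_force: 58.5
```

```bash
python3 -m handwheel '[[[0,0,-10],[0,0,0],1],[[0,0,-30],[0,0,0],1],[[0,0,-50],[0,0,0],1],[[0,0,-50],[0,0,0],1],[[4,28.7,0],[0,0,0],1],[[4,28.7,0],[0,0,0],1],[[4,28.7,0],[0,0,0],1],[[4,28.7,0],[0,0,0],1],[[4,28.7,0],[0,0,0],1],[[4,28.7,0],[0,0,0],1],[[4,28.7,0],[0,0,0],1],[[4,28.7,0],[0,0,0],1],[[4,28.7,0],[0,0,0],1],[[4,28.7,0],[0,0,0],1],[[0,0,0],[0,0,0],1],[[0,0,0],[0,0,0],1],[[0,0,0],[0,0,0],1]]' 60
python3 - <<'E'
from h import *
s=readout.get_state();im=vision.get_image('wrist');cv2.imwrite('pics/w2.png',im)
np.save('s2.npy',s,allow_pickle=True)
cv2.imwrite('pics/side2.png',vision.get_image('side'));cv2.imwrite('pics/top2.png',vision.get_image('top'))
print(s['clock'],s['position'],s['ee_rot'],s['contact_force'],s['width'])
for p in ((.5073,.1034,.048),(.5424,.2604,.048)):print(proj('wrist',p,s))
E
```

```text
clock: 6.58
position: [0.5072, 0.1032, 0.2173]
ee_rot: [-0.0, 0.114, 0.994, -0.0]
contact_force: [-0.4, -0.2, -1.0]
width: 0.0188
gripper_force: 58.7
6.575 [0.50722635 0.10318042 0.21729556] [-5.96176235e-05  1.13582643e-01  9.93528528e-01 -2.09631699e-04] [-0.44519362 -0.18049421 -0.99370153] 0.018809993018125182
[279.08874422 186.04750123]
[442.77628743 184.68578191]
```

View pics/w2.png

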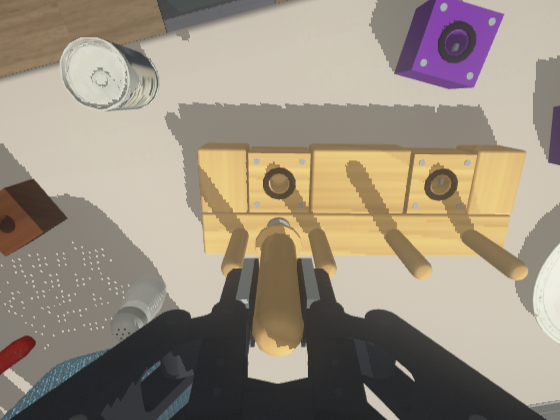

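Wrist view: the held peg's tip is near (279,222), the near socket's washer centre at (279,183) and the far one at (441,184). The peg looks straight in the grip.

Run:
```python
from h import *
s=np.load('s2.npy',allow_pickle=True).item();im=cv2.imread('pics/w2.png')
g=cv2.cvtColor(im,cv2.COLOR_BGR2GRAY);hsv=cv2.cvtColor(im,cv2.COLOR_BGR2HSV)
Rm=R.from_quat(s['ee_rot'][[1,2,3,0]]).as_matrix()
for (x0,x1,y0,y1) in ((258,301,163,204),(420,463,165,206)):
    m=(g[y0:y1,x0:x1]<65).astype(np.uint8)
    cs=max(cv2.findContours(m,cv2.RETR_EXTERNAL,cv2.CHAIN_APPROX_NONE)[0],key=cv2.contourArea)
    e=cv2.fitEllipse(cs);px=(e[0][0]+x0,e[0][1]+y0);P=onz('wrist',px,.048,s)
    print(px,e[1],P,'tool mm',1000*Rm.T@(P-s['position']))
for P in (( 0,0,.0698),(0,0,.0698-.034)):
    print('expected tip/collar px',proj('wrist',s['position']+Rm@np.array(P),s))
print(hsv[212:240:2,279].tolist())
for r in range(214,262,3): print(r,''.join('%4d'%v for v in hsv[r,250:310:3,1]))
cv2.imwrite('pics/c2.png',cv2.resize(im[160:260,230:330],None,fx=6,fy=6,interpolation=cv2.INTER_CUBIC))
```

```text
Traceback (most recent call last):
ValueError: max() iterable argument is empty
```

Run:
```python
from h import *
s=np.load('s2.npy',allow_pickle=True).item();im=cv2.imread('pics/w2.png')
g=cv2.cvtColor(im,cv2.COLOR_BGR2GRAY)
Rm=R.from_quat(s['ee_rot'][[1,2,3,0]]).as_matrix()
for (x0,x1,y0,y1) in ((258,301,163,204),(420,463,165,206)):
    m=cv2.inRange(cv2.cvtColor(im,cv2.COLOR_BGR2HSV)[y0:y1,x0:x1],(0,0,0),(180,120,110))
    cs=max(cv2.findContours(m,cv2.RETR_EXTERNAL,cv2.CHAIN_APPROX_NONE)[0],key=cv2.contourArea)
    e=cv2.fitEllipse(cs);px=(e[0][0]+x0,e[0][1]+y0);P=onz('wrist',px,.048,s)
    print(px,e[1],P,'tool mm',1000*Rm.T@(P-s['position']))
for P in (( 0,0,.0698),(0,0,.0698-.034)):
    print('expected tip/collar px',proj('wrist',s['position']+Rm@np.array(P),s))
cv2.imwrite('pics/c2.png',cv2.resize(im[160:260,230:330],None,fx=6,fy=6,interpolation=cv2.INTER_CUBIC))
```

```text
(278.646427154541, 183.0676727294922) (30.32763671875, 31.552539825439453) [0.50426412 0.10365569 0.048     ] tool mm [ 2.98107508e+00 -1.32743699e-01  1.69295846e+02]
(440.680570602417, 184.26348876953125) (29.01106071472168, 33.086395263671875) [0.54150205 0.25842466 0.048     ] tool mm [  1.63457519 159.04727856 169.22728869]
expected tip/collar px [279.35335203 222.20410691]
expected tip/collar px [279.67611705 242.59785178]
```

View pics/c2.png

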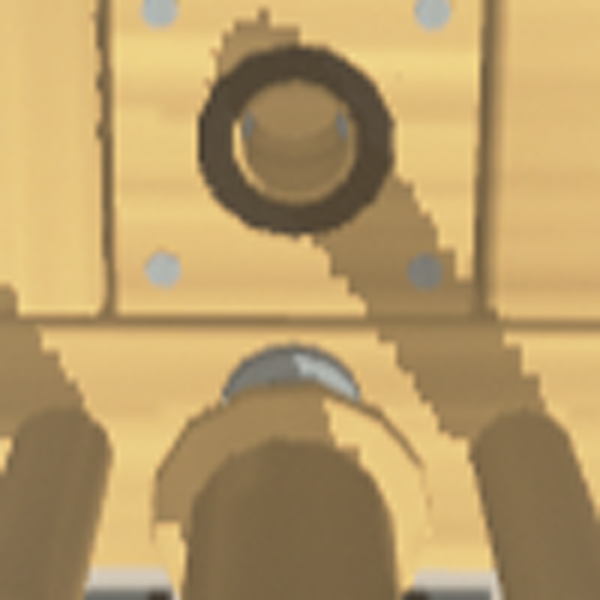

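Crop (6x, origin (230,160)): washer centre (295,140), i.e. (279.2,183.3). Shank's top edge is at row 217.5, centred on column 278.4. Collar's top edge is at row 224.2. I'll compare these with the expected peg outline.

Run:
```python
from h import *
s=np.load('s2.npy',allow_pickle=True).item()
Rm=R.from_quat(s['ee_rot'][[1,2,3,0]]).as_matrix()
def edge(dx,zt,r,dz):
    a=np.linspace(0,2*np.pi,180);q=np.array([proj('wrist',s['position']+Rm@np.array([dx+r*np.cos(t),r*np.sin(t),zt-dz]),s) for t in a]);return q.min(0).round(1),q.max(0).round(1)
for dx in (-.002,0,.002):
  for n,r,dz in (('tip',.0045,0),('shank8',.008,.008),('colbot',.014,.034),('coltop',.014,.038)): print(dx,n,*edge(dx,.0698,r,dz))
im=cv2.imread('pics/top2.png');cv2.imwrite('pics/ct2.png',cv2.resize(im[150:260,160:300],None,fx=5,fy=5,interpolation=cv2.INTER_CUBIC))
```

```text
-0.002 tip [272.9 218.8] [285.8 230.9]
-0.002 shank8 [267.6 218.1] [291.3 240.1]
-0.002 colbot [256.3 223.8] [303.1 266.5]
-0.002 coltop [255.9 226.4] [303.6 269.7]
0 tip [272.9 216.1] [285.8 228.2]
0 shank8 [267.5 215.3] [291.3 237.4]
0 colbot [256.2 220.6] [303.1 263.6]
0 coltop [255.8 223.1] [303.6 266.8]
0.002 tip [272.9 213.4] [285.8 225.6]
0.002 shank8 [267.5 212.4] [291.4 234.7]
0.002 colbot [256.1 217.4] [303.2 260.6]
0.002 coltop [255.7 219.8] [303.7 263.8]
```

```bash
python3 -m handwheel '[[[3,0,20],[0,0,0],1],[[0,0,30],[0,0,0],1],[[0,0,25],[0,0,0],1],[[0,0,8],[0,0,0],1],[[0,0,0],[0,0,0],1],[[0,0,0],[0,0,0],1]]' 60
python3 - <<'E'
from h import *
s=readout.get_state();im=vision.get_image('wrist');cv2.imwrite('pics/w3.png',im)
np.save('s3.npy',s,allow_pickle=True)
print(s['clock'],s['position'],s['contact_force'])
Rm=R.from_quat(s['ee_rot'][[1,2,3,0]]).as_matrix()
t=proj('wrist',s['position']+Rm@np.array([0,0,.0698]),s);print('tip',t)
x,y=int(t[0])-50,int(t[1])-50
print(x,y);cv2.imwrite('pics/c3.png',cv2.resize(im[y:y+100,x:x+100],None,fx=6,fy=6,interpolation=cv2.INTER_CUBIC))
for P in ((.50426,.10366,.048),(.5073,.1034,.048)):print(proj('wrist',P,s))
E
```

```text
clock: 7.48
position: [0.5053, 0.1047, 0.1354]
ee_rot: [0.001, 0.113, 0.994, 0.0]
contact_force: [-0.3, 0.2, -0.7]
width: 0.0186
gripper_force: 58.7
7.475 [0.50534944 0.10471721 0.13535924] [-0.2881433   0.21010317 -0.70427953]
tip [279.35535873 222.2062154 ]
229 172
[277.4274779  212.51283846]
[278.00644582 216.31916622]
```

View pics/c3.png

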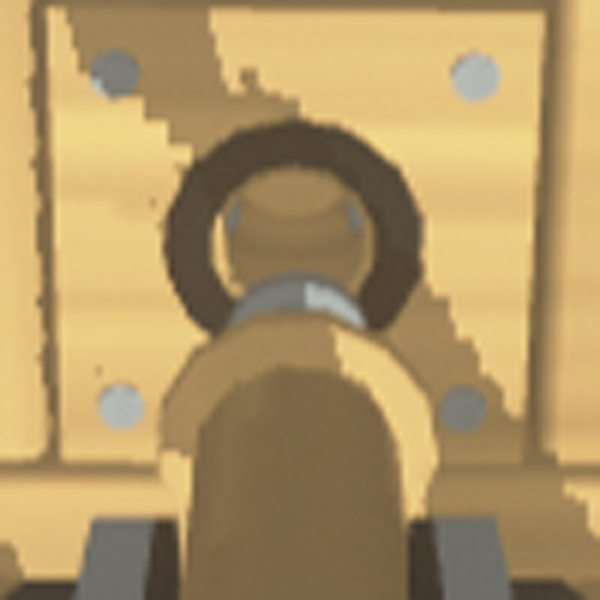

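Crop: washer centre is about (293,245), shank centred at column 297 with its top edge at row 270. So the peg needs about +2 mm in tool x and -0.4 mm in y before going down.

```bash
python3 -m handwheel '[[[2,-0.4,1],[0,0,0],1],[[0,0,5],[0,0,0],1],[[0,0,5],[0,0,0],1],[[0,0,4],[0,0,0],1],[[0,0,3],[0,0,0],1],[[0,0,3],[0,0,0],1],[[0,0,3],[0,0,0],1],[[0,0,3],[0,0,0],1],[[0,0,0],[0,0,0],1]]' 60
```

```text
clock: 8.65
position: [0.5028, 0.1048, 0.1072]
ee_rot: [0.0, 0.113, 0.994, 0.0]
contact_force: [0.9, 0.2, -0.2]
width: 0.0186
gripper_force: 58.7
```

```bash
for k in 1 ; do python3 -m handwheel '[[[0,0,3],[0,0,0],1],[[0,0,3],[0,0,0],1],[[0,0,3],[0,0,0],1],[[0,0,0],[0,0,0],1]]'; done
```

```text
clock: 9.15
position: [0.5027, 0.1048, 0.0981]
ee_rot: [0.0, 0.113, 0.994, 0.0]
contact_force: [2.6, -0.2, -1.8]
width: 0.0189
gripper_force: 58.8
```

```bash
python3 -m handwheel '[[[0,0,2],[0,0,0],1],[[0,0,2],[0,0,0],1],[[0,0,2],[0,0,0],1],[[0,0,0],[0,0,0],1]]'
```

```text
clock: 9.65
position: [0.5027, 0.1048, 0.0921]
ee_rot: [0.0, 0.113, 0.994, 0.0]
contact_force: [2.5, -0.6, -1.8]
width: 0.0187
gripper_force: 58.8
```

```bash
python3 -m handwheel '[[[-0.4,0,1],[0,0,0],1],[[0,0,1],[0,0,0],1],[[0,0,1],[0,0,0],1],[[0,0,1],[0,0,0],1],[[0,0,1],[0,0,0],1],[[0,0,0],[0,0,0],1]]'
```

```text
clock: 10.4
position: [0.5028, 0.1047, 0.0871]
ee_rot: [-0.0, 0.113, 0.994, 0.0]
contact_force: [2.6, 1.1, -0.8]
width: 0.0188
gripper_force: 58.8
```

```bash
python3 -m handwheel '[[[-0.4,0,0.8],[0,0,0],1],[[0,0,0.8],[0,0,0],1],[[0,0,0.8],[0,0,0],1],[[0,0,0],[0,0,0],1]]'
```

```text
clock: 10.9
position: [0.5029, 0.1046, 0.0847]
ee_rot: [-0.0, 0.113, 0.994, 0.0]
contact_force: [1.4, -0.3, 0.5]
width: 0.0184
gripper_force: 58.8
```

```bash
python3 -m handwheel '[[[0,0,0.5],[0,0,0],1],[[0,0,0.5],[0,0,0],1],[[0,0,0],[0,0,0],1]]'
```

```text
clock: 11.28
position: [0.503, 0.1046, 0.0838]
ee_rot: [-0.0, 0.113, 0.994, 0.0]
contact_force: [1.4, 0.9, -0.2]
width: 0.0187
gripper_force: 58.8
```

```bash
python3 -m handwheel '[[[0,0,0.6],[0,0,0],1],[[0,0,0.6],[0,0,0],1],[[0,0,0],[0,0,0],1]]'
```

```text
clock: 11.65
position: [0.5031, 0.1046, 0.083]
ee_rot: [0.0, 0.113, 0.994, 0.0]
contact_force: [0.6, 0.3, 4.9]
width: 0.0185
gripper_force: 59.3
```

```bash
python3 -m handwheel '[[[0,0,0.6],[0,0,0],1],[[0,0,0.4],[0,0,0],1],[[0,0,0],[0,0,0],1]]'
```

```text
clock: 12.02
position: [0.5031, 0.1047, 0.0824]
ee_rot: [0.0, 0.113, 0.994, 0.0]
contact_force: [-0.1, 0.5, 7.8]
width: 0.0185
gripper_force: 59.6
```

```bash
python3 -m handwheel '[[[0,0,0.6],[0,0,0],1],[[0,0,0.5],[0,0,0],1],[[0,0,0],[0,0,0],1]]'
```

```text
clock: 12.4
position: [0.5032, 0.1047, 0.0818]
ee_rot: [0.0, 0.113, 0.994, 0.0]
contact_force: [-0.9, -0.3, 11.0]
width: 0.0186
gripper_force: 60.1
```

```bash
python3 -m handwheel '[[[0,0,-1],[0,0,0],1],[[0,0,-1],[0,0,0],1],[[0,0,-0.6],[0,0,0],1],[[0,0,0],[0,0,0],1]]'
```

```text
clock: 12.9
position: [0.5031, 0.1046, 0.0832]
ee_rot: [-0.0, 0.113, 0.994, 0.0]
contact_force: [0.7, 1.4, 4.1]
width: 0.0185
gripper_force: 59.2
```

```bash
python3 -m handwheel '[[[0,0,-0.7],[0,0,0],1],[[0,0,-0.7],[0,0,0],1],[[0,0,0],[0,0,0],1]]'
```

```text
clock: 13.28
position: [0.503, 0.1046, 0.0842]
ee_rot: [-0.0, 0.113, 0.994, 0.0]
contact_force: [0.9, 0.5, -1.5]
width: 0.0189
gripper_force: 58.6
```

```bash
python3 -m handwheel '[[[0,0,-0.7],[0,0,0],1],[[0,0,-0.7],[0,0,0],1],[[0,0,0],[0,0,0],1]]'
```

```text
clock: 13.65
position: [0.503, 0.1046, 0.086]
ee_rot: [-0.0, 0.113, 0.994, -0.0]
contact_force: [1.0, 0.4, -0.9]
width: 0.0189
gripper_force: 58.6
```

```bash
python3 -m handwheel '[[[0,0,-0.7],[0,0,0],1],[[0,0,0],[0,0,0],1]]'
```

```text
clock: 13.9
position: [0.5031, 0.1046, 0.0868]
ee_rot: [-0.0, 0.113, 0.994, 0.0]
contact_force: [1.8, -0.2, -0.7]
width: 0.0185
gripper_force: 58.6
```

```bash
python3 -m handwheel '[[[0,0,-0.6],[0,0,0],1],[[0,0,-0.6],[0,0,0],1],[[0,0,0],[0,0,0],1]]'
```

```text
clock: 14.28
position: [0.5031, 0.1047, 0.0879]
ee_rot: [-0.0, 0.113, 0.994, 0.0]
contact_force: [-0.8, -0.2, -1.3]
width: 0.0185
gripper_force: 58.6
```

```bash
python3 -m handwheel '[[[0,0,-0.8],[0,0,0],1],[[0,0,-0.8],[0,0,0],1],[[0,0,0],[0,0,0],1]]'
```

```text
clock: 14.65
position: [0.503, 0.1046, 0.0895]
ee_rot: [-0.0, 0.113, 0.994, -0.0]
contact_force: [0.2, -0.7, -1.7]
width: 0.0185
gripper_force: 58.6
```

The peg rises freely with under 2 N, so this catch is worn. On to the other socket, 160 mm along tool y.

```bash
python3 -m handwheel '[[[0,0,-5],[0,0,0],1],[[0,0,-10],[0,0,0],1],[[0,0,-15],[0,0,0],1],[[0,0,-16],[0,0,0],1],[[0,0,0],[0,0,0],1],[[0,20,0],[0,0,0],1],[[0,30,0],[0,0,0],1],[[0,30,0],[0,0,0],1],[[0,30,0],[0,0,0],1],[[0,30,0],[0,0,0],1],[[0,20,0],[0,0,0],1],[[0,0,0],[0,0,0],1],[[0,0,0],[0,0,0],1]]'
python3 - <<'E'
from h import *
s=readout.get_state();im=vision.get_image('wrist');cv2.imwrite('pics/w4.png',im)
np.save('s4.npy',s,allow_pickle=True)
print(s['clock'],s['position'],s['ee_rot'],s['contact_force'])
x,y=229,172
cv2.imwrite('pics/c4.png',cv2.resize(im[y:y+100,x:x+100],None,fx=6,fy=6,interpolation=cv2.INTER_CUBIC))
E
```

```text
clock: 16.27
position: [0.5385, 0.2599, 0.1351]
ee_rot: [-0.001, 0.113, 0.994, -0.001]
contact_force: [-0.2, 0.1, -0.1]
width: 0.0187
gripper_force: 58.9
16.275 [0.53852966 0.25989395 0.13512162] [-5.55283203e-04  1.13061903e-01  9.93587612e-01 -5.96355355e-04] [-0.21028747  0.14255371 -0.06211181]
```

View pics/c4.png

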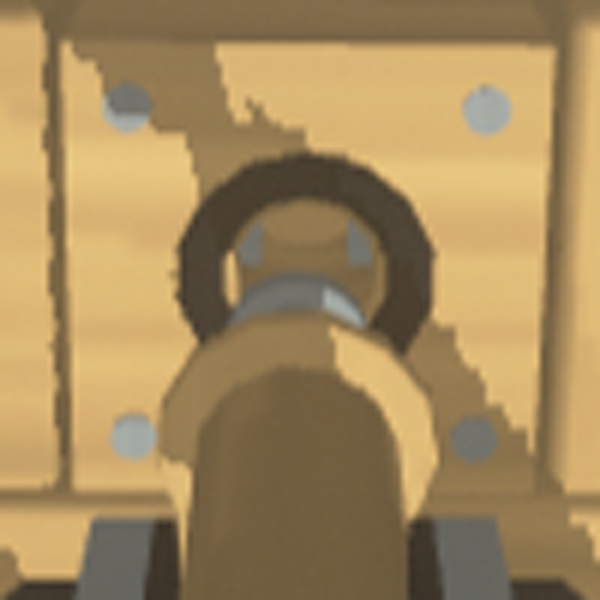

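Crop: the washer and screws sit 12.5 px right and 32 px lower than over the first socket, where the final fit needed x +2.2, y -0.6. Here that means about x -2, y +1. This socket's latches also stand out further.

```bash
python3 -m handwheel '[[[-2,1,1],[0,0,0],1],[[0,0,5],[0,0,0],1],[[0,0,5],[0,0,0],1],[[0,0,4],[0,0,0],1],[[0,0,3],[0,0,0],1],[[0,0,3],[0,0,0],1],[[0,0,3],[0,0,0],1],[[0,0,3],[0,0,0],1],[[0,0,0],[0,0,0],1]]'
```

```text
clock: 17.45
position: [0.5411, 0.261, 0.1082]
ee_rot: [-0.0, 0.113, 0.994, -0.0]
contact_force: [0.6, 0.4, -1.2]
width: 0.0186
gripper_force: 58.9
```

```bash
python3 -m handwheel '[[[0,0,2],[0,0,0],1],[[0,0,2],[0,0,0],1],[[0,0,0],[0,0,0],1]]'
```

```text
clock: 17.82
position: [0.5412, 0.261, 0.1043]
ee_rot: [-0.0, 0.113, 0.994, -0.0]
contact_force: [0.3, 0.7, -0.4]
width: 0.0187
gripper_force: 58.9
```

```bash
python3 -m handwheel '[[[0,0,2],[0,0,0],1],[[0,0,2],[0,0,0],1],[[0,0,0],[0,0,0],1]]'
```

```text
clock: 18.2
position: [0.5412, 0.2608, 0.1003]
ee_rot: [-0.0, 0.113, 0.994, -0.0]
contact_force: [0.1, -0.4, -0.9]
width: 0.0186
gripper_force: 59.0
```

```bash
python3 -m handwheel '[[[0,0,2],[0,0,0],1],[[0,0,2],[0,0,0],1],[[0,0,0],[0,0,0],1]]'
```

```text
clock: 18.58
position: [0.5416, 0.2611, 0.0967]
ee_rot: [0.0, 0.113, 0.994, 0.0]
contact_force: [-0.8, -1.2, 2.0]
width: 0.0186
gripper_force: 59.3
```

```bash
python3 -m handwheel '[[[0,0,1.5],[0,0,0],1],[[0,0,1.5],[0,0,0],1],[[0,0,0],[0,0,0],1]]'
```

```text
clock: 18.95
position: [0.5417, 0.2612, 0.0939]
ee_rot: [0.001, 0.113, 0.994, 0.0]
contact_force: [0.2, -1.0, 0.8]
width: 0.0183
gripper_force: 59.1
```

```bash
python3 -m handwheel '[[[0,0,1.5],[0,0,0],1],[[0,0,1.5],[0,0,0],1],[[0,0,0],[0,0,0],1]]'
```

```text
clock: 19.32
position: [0.5412, 0.261, 0.09]
ee_rot: [-0.0, 0.113, 0.994, -0.0]
contact_force: [0.3, -0.6, -0.1]
width: 0.019
gripper_force: 59.1
```

```bash
python3 -m handwheel '[[[0,0,1.5],[0,0,0],1],[[0,0,1.5],[0,0,0],1],[[0,0,0],[0,0,0],1]]'
```

```text
clock: 19.7
position: [0.5411, 0.261, 0.0871]
ee_rot: [-0.0, 0.113, 0.994, -0.0]
contact_force: [-0.5, -0.7, 0.1]
width: 0.0186
gripper_force: 59.1
```

```bash
python3 -m handwheel '[[[0,0,1.5],[0,0,0],1],[[0,0,1],[0,0,0],1],[[0,0,0],[0,0,0],1]]'
```

```text
clock: 20.08
position: [0.5408, 0.2608, 0.0845]
ee_rot: [-0.001, 0.113, 0.994, -0.0]
contact_force: [-0.2, -1.5, -0.8]
width: 0.0185
gripper_force: 59.5
```

```bash
python3 -m handwheel '[[[0,0,1],[0,0,0],1],[[0,0,1],[0,0,0],1],[[0,0,0],[0,0,0],1]]'
```

```text
clock: 20.45
position: [0.5411, 0.2609, 0.0833]
ee_rot: [-0.0, 0.113, 0.994, -0.0]
contact_force: [-0.9, -2.0, 2.5]
width: 0.0184
gripper_force: 59.8
```

```bash
python3 -m handwheel '[[[0,0,0.8],[0,0,0],1],[[0,0,0.8],[0,0,0],1],[[0,0,0],[0,0,0],1]]'
```

```text
clock: 20.82
position: [0.5412, 0.2609, 0.0824]
ee_rot: [0.0, 0.113, 0.994, -0.0]
contact_force: [-3.3, -2.4, 7.6]
width: 0.0186
gripper_force: 60.3
```

```bash
python3 -m handwheel '[[[0,0,0.6],[0,0,0],1],[[0,0,0],[0,0,0],1]]'
```

```text
clock: 21.08
position: [0.5412, 0.2609, 0.0821]
ee_rot: [0.0, 0.113, 0.994, -0.0]
contact_force: [-2.9, -3.1, 9.3]
width: 0.0185
gripper_force: 60.5
```

```bash
python3 -m handwheel '[[[0,0,-1],[0,0,0],1],[[0,0,-1],[0,0,0],1],[[0,0,-1],[0,0,0],1],[[0,0,0],[0,0,0],1]]'
```

```text
clock: 21.58
position: [0.5412, 0.261, 0.0836]
ee_rot: [-0.0, 0.113, 0.994, -0.0]
contact_force: [-2.5, -1.7, 3.4]
width: 0.0186
gripper_force: 59.8
```

```bash
python3 -m handwheel '[[[0,0,-0.7],[0,0,0],1],[[0,0,-0.7],[0,0,0],1],[[0,0,0],[0,0,0],1]]'
```

```text
clock: 21.95
position: [0.5413, 0.261, 0.0849]
ee_rot: [-0.0, 0.113, 0.994, -0.0]
contact_force: [-1.2, -2.9, -0.7]
width: 0.019
gripper_force: 59.4
```

```bash
python3 -m handwheel '[[[0,0,-0.6],[0,0,0],1],[[0,0,-0.6],[0,0,0],1],[[0,0,0],[0,0,0],1]]'
```

```text
clock: 22.32
position: [0.5412, 0.261, 0.086]
ee_rot: [-0.0, 0.113, 0.994, -0.0]
contact_force: [0.1, -1.4, -4.6]
width: 0.0186
gripper_force: 58.9
```

Resistance builds at about 2 mm of rise, so this catch holds. I'll bring the pull to about 10 N in small steps.

```bash
python3 -m handwheel '[[[0,0,-0.6],[0,0,0],1],[[0,0,-0.3],[0,0,0],1],[[0,0,0],[0,0,0],1]]'
```

```text
clock: 22.7
position: [0.541, 0.2609, 0.0862]
ee_rot: [-0.001, 0.113, 0.994, -0.0]
contact_force: [2.4, -1.3, -15.1]
width: 0.0185
gripper_force: 58.9
```

```bash
python3 -m handwheel '[[[0,0,-0.4],[0,0,0],1],[[0,0,0],[0,0,0],1]]'
```

```text
clock: 22.95
position: [0.5409, 0.2609, 0.0865]
ee_rot: [-0.001, 0.113, 0.994, -0.0]
contact_force: [2.6, 0.3, -21.2]
width: 0.0185
gripper_force: 59.1
```

That overshot to 21 N, so I'm easing back to about 12 N and holding.

```bash
python3 -m handwheel '[[[0,0,0.7],[0,0,0],1],[[0,0,0],[0,0,0],1],[[0,0,0],[0,0,0],1]]'
```

```text
clock: 23.32
position: [0.5409, 0.2609, 0.0865]
ee_rot: [-0.0, 0.113, 0.994, -0.0]
contact_force: [2.1, -0.2, -22.2]
width: 0.0187
gripper_force: 59.2
```

```bash
python3 -m handwheel '[[[0,0,0.6],[0,0,0],1],[[0,0,0],[0,0,0],1]]'
```

```text
clock: 23.58
position: [0.541, 0.2609, 0.0864]
ee_rot: [-0.0, 0.113, 0.994, -0.0]
contact_force: [1.0, -1.8, -19.0]
width: 0.0189
gripper_force: 59.3
```

```bash
python3 -m handwheel '[[[0,0,0.6],[0,0,0],1],[[0,0,0],[0,0,0],1]]'
```

```text
clock: 23.82
position: [0.5412, 0.261, 0.0864]
ee_rot: [0.0, 0.113, 0.994, 0.0]
contact_force: [1.3, -2.2, -13.7]
width: 0.0185
gripper_force: 59.7
```

```bash
python3 -m handwheel '[[[0,0,0.1],[0,0,0],1],[[0,0,0],[0,0,0],1],[[0,0,0],[0,0,0],1],[[0,0,0],[0,0,0],1]]'
```

```text
clock: 24.32
position: [0.5414, 0.2611, 0.0862]
ee_rot: [0.0, 0.113, 0.994, 0.0]
contact_force: [-0.6, -2.5, -9.8]
width: 0.0186
gripper_force: 60.2
```

```bash
python3 -m handwheel '[[[0,0,0],[0,0,0],1],[[0,0,0],[0,0,0],1],[[0,0,0],[0,0,0],1],[[0,0,0],[0,0,0],1]]'
```

```text
clock: 24.82
position: [0.5414, 0.2611, 0.0861]
ee_rot: [0.0, 0.113, 0.994, 0.0]
contact_force: [-1.0, -2.9, -6.0]
width: 0.0183
gripper_force: 60.6
```

```bash
python3 -m handwheel '[[[0,0,-0.5],[0,0,0],1],[[0,0,0],[0,0,0],1],[[0,0,0],[0,0,0],1],[[0,0,0],[0,0,0],1]]'
```

```text
clock: 25.32
position: [0.5413, 0.2611, 0.0861]
ee_rot: [0.0, 0.113, 0.994, 0.0]
contact_force: [-0.8, -2.1, -9.0]
width: 0.0186
gripper_force: 60.3
```

```bash
python3 -m handwheel '[[[0,0,0],[0,0,0],1],[[0,0,0],[0,0,0],1],[[0,0,0],[0,0,0],1],[[0,0,0],[0,0,0],1]]'
```

```text
clock: 25.82
position: [0.5413, 0.2611, 0.0861]
ee_rot: [-0.0, 0.113, 0.994, 0.0]
contact_force: [-1.4, -2.4, -9.5]
width: 0.0185
gripper_force: 60.3
```

The peg held a steady 9 to 9.5 N for over half a second. Now I'll seat it again and let go.

```bash
python3 -m handwheel '[[[0,0,1],[0,0,0],1],[[0,0,1],[0,0,0],1],[[0,0,1],[0,0,0],1],[[0,0,0],[0,0,0],1],[[0,0,0],[0,0,0],1],[[0,0,0],[0,0,0],1]]'
```

```text
clock: 26.58
position: [0.542, 0.2613, 0.0837]
ee_rot: [0.001, 0.113, 0.994, 0.0]
contact_force: [-0.6, -2.4, 2.2]
width: 0.0183
gripper_force: 61.4
```

```bash
python3 -m handwheel '[[[0,0,0],[0,0,0],-0.2],[[0,0,0],[0,0,0],-0.2],[[0,0,0],[0,0,0],-0.2],[[0,0,0],[0,0,0],-0.2],[[0,0,0],[0,0,0],-0.2],[[0,0,-10],[0,0,0],-0.2],[[0,0,-30],[0,0,0],-0.2],[[0,0,-50],[0,0,0],-0.2],[[0,0,-50],[0,0,0],-0.2],[[0,0,0],[0,0,0],-0.2],[[0,0,0],[0,0,0],-0.2]]'
python3 - <<'E'
from h import *
s=readout.get_state();im=vision.get_image('wrist')
x,y=180,90
cv2.imwrite('pics/w5.png',im)
E
```

```text
clock: 27.95
position: [0.541, 0.261, 0.2235]
ee_rot: [0.0, 0.113, 0.994, 0.0]
contact_force: [-0.6, 0.6, 0.1]
width: 0.0517
gripper_force: 0.0
```

View pics/w5.png

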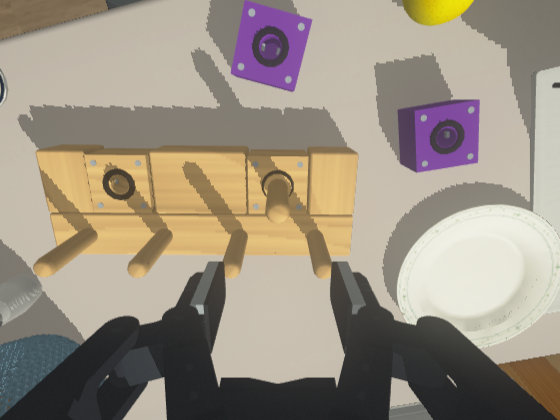

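The peg stands upright in the left socket (collar near (278,186), top near (278,212)), with the gripper clear and nothing around disturbed.

```bash
python3 -c "
from rig import manip; print(manip.sign_off())"
```

```text
the job is handed in; nothing more can be done
None
```

The right socket's catch was worn, so the peg is now home, upright and released in the left socket, where it held a steady 9 to 9.5 N pull; before that my test pull overshot your 20 N limit, reaching about 22 N for under a second (still below the 25 N fail limit).

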